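# Hold the mitre gauge ready over the disc sander's slot

### The job

Pick the mitre gauge up off the bench by its steel bar, gripping it across the bar at the balance point of the whole gauge so that it hangs level, and carry it level over to the disc sander. Finish while still holding it: level and still, about 3 cm above the sander's table, straight over the mitre slot and in line with it, the whole bar over the slot and the head at the robot's end, so that I can brush the dust out of the slot before the gauge goes in. Do not set it down or let go, do not knock the sander, and leave the log slices lying where they are.

Things in the scene. Friction and masses are not known exactly. Their poses are not given: they have to be found in the camera images.
- gauge: Loose mitre gauge (0.7 kg) standing on the bench on its steel bar, 330 x 19 x 9.5 mm, the head on top of one end. Origin: bar's underside below the head's pivot; x along the bar away from the head, z up; bar from x -50 to +280 mm. With its head it balances at x = 71 mm, give or take 5: 53 mm ahead of the head's face, 44 mm nearer the head than the bar's middle.
- bar_mid (a point): Middle of the gauge's bar, on its underside (gauge frame x = 115 mm, y = 0, z = 0), same axes as the gauge.
- gauge_head (a joint): Swivel of the gauge's cast aluminium head (rad, 0 = face square to the bar), locked stiffly wherever it starts, up to 0.25 either way. Half-round plate, 72 mm radius, behind an upright face 150 mm wide, 18 mm ahead of the pivot, top 46 mm above the bar's underside; black lock knob 40 mm behind the pivot, top 76 mm above the underside.
- sander: Fixed bench disc sander: cast-iron table 440 x 256 mm, top 190 mm above the bench, to the right (from the robot) of a vertical abrasive disc 305 mm across; guard, motor and base to the left. Origin on the bench below the slot's middle; x along the slot away from the robot (turned up to 0.2 rad), y to the disc, whose face is 150 mm from the slot's centre line, its top 353 mm above the bench.
- slot (a point): Middle of the mitre slot at the level of the table's top surface. The slot runs the table's whole 440 mm length (x from -220 to +220 mm), is 21 mm wide and 11 mm deep; same axes as the sander.
- slice_a: Round log slice with bark, about 100 mm across, 24 mm thick, lying on the bench beside the gauge's bar; origin under its centre. Bystander.
- slice_b: Round log slice with bark, about 88 mm across, 22 mm thick, lying on the bench behind the gauge's head; origin under its centre. Bystander.

How it is judged:
On the way:
1. the gauge is lifted clear of the bench, level, gripped within 20 mm of its balance point (height (world z) of gauge above 0.03 m and angle between gauge's own z axis and vertical below 0.1 rad and contact force between gauge and the fingers above 2 N and x of the grasp point in the frame of gauge between 0.051 and 0.091 m), for 0.3 s.
At the end, for the whole second after the job is handed in: Fingers alone hold the gauge still, gripped within 20 mm of its balance point, level within 0.07 rad, bar underside 12 to 55 mm above the table, the bar's middle within 10 mm of the slot's centre line, in line within 0.06 rad, ends at most 5 mm past the slot's, head at the robot's end (contact force between gauge and the fingers above 2 N and contact force between gauge and sander below 0.1 N and x of the grasp point in the frame of gauge between 0.051 and 0.091 m and angle between gauge's own z axis and vertical below 0.07 rad and z of gauge in the frame of slot between 0.012 and 0.055 m and linear speed of gauge below 0.02 m/s and angular speed of gauge below 0.1 rad/s and y of bar_mid in the frame of slot between -0.01 and 0.01 m and x of bar_mid in the frame of slot between -0.06 and 0.06 m and angle between the x axis of gauge and the x axis of slot, either way round below 0.06 rad and x of gauge in the frame of slot below 0 m); the arm keeps its last pose, push and grip.
It fails at once if the gauge droops or tips more than 0.2 rad (angle between gauge's own z axis and vertical above 0.2 rad).
It fails at once if the sander is knocked (more than 5 N) (contact force between sander and gauge above 5 N or contact force between sander and the arm above 5 N or contact force between sander and the fingers above 5 N).
It fails at once if a log slice by the gauge is moved more than 20 mm (distance of any of slice_a, slice_b from where it was at the start of the episode above 0.02 m).
It also fails if it takes over 45 s, if anything falls off the work surface, if the arm or the gripper's body presses on something with over 40 N, if the wrist force passes 120 N, or if a joint passes its speed limit or range.

### The arm

A 6-joint arm with a two-finger parallel gripper is mounted at the origin on the work surface. World frame = base frame: x ahead of the robot, y to its left, z up, the work surface at z = 0. Lengths are in m, angles in rad, forces in N, time in s.
With the tool pointing down it reaches from about 0.375 to 0.9 m from the base axis. Payload 3.1 kg.
Tool frame: the origin (TCP) lies on the centre line of the jaws, within the pads' length; the fingertips stand 17 mm ahead of it and the grasp point (between the pads) lies 2 mm behind it; z points along the fingers, y is the line along which they close (so a half turn about z gives the same grasp; the last joint's range is limited). The gripper opens to 87 mm and grips with 3 to 60 N. Pads are 19 mm wide; open, the fingers measure 117 mm over their backs; the gripper's body (75 mm by 190 mm) begins 51 mm behind the grasp point.
Start: joints at [0.99, 0.527, 1.433, -0, 1.181, -0.178], TCP at [0.245, 0.575, 0.24] pointing down, gripper open.
Joint ranges: [-3.08, 3.08], [-0.75, 2.2], [0.22, 2.44], [-1.43, 4.57], [0, 2.65], [-2.85, 2.85]. Speed limits (rad/s): [2.79, 2.79, 3.14, 3.14, 3.14, 3.14].

### API

Orientations are given as [roll, pitch, yaw] about the fixed x, y, z axes, in that order (R = Rz(yaw) Ry(pitch) Rx(roll)).
In Python, from plant import get_state, eyes, order gives the robot as it stands.
- The arm moves only by the shell command python3 -m pendant 'ROWS' [FORCE]. ROWS is a JSON object of lists of equal length, an entry for each row: "fingers": the closure, from 0 (fully open) to 1 (shut); "translation": the shift along the tool's x, y, z in m, a list of three; "turn": the turn about the tool's z in rad. In form: {"fingers": [fingers, ...], "translation": [[tx, ty, tz], ...], "turn": [turn, ...]}. A call has 1 to 10 rows; each row is the pose to reach, as a shift and turn from the pose commanded when the call began, along the tool's axes at that moment; what a row does not reach only later rows make up. A row lasts 1/10 s, in which the tool goes at most 50 mm and 8.59 degrees, less where a joint would pass 70% of its speed; a pose out of reach is approached as far as the arm can. A call with a gripper value outside its range is refused whole. The fingers move at their own pace and stop on an object; FORCE is the grip in N (left out, the last holds). Time passes only in rows, so rows that repeat a pose let the fingers close. It gives the time, the measured TCP pose, the force, the opening and the grip force at its end, in the units of the state.
- get_state(): the state, without advancing time (a new reading comes with each control period).
- eyes.read_camera(name): name is "scene" or "top"; returns a dict with "pixels" (400x640x3 uint8, red, green, blue), "camera_matrix" (3x3 intrinsics, pixels), "world_from_camera" (4x4, takes a point from camera to world coordinates). Camera axes: x right, y down, z forward; pixel columns grow to the right and rows downward; lengths in m; the calibration is good to about 2 mm. A picture is of the moment at which its call begins. There is no depth.
- order.sign_off(): hands the job in; it is judged then, once.
The state is a dict: "t": time; "joint_pos": joint angles; "joint_velocities": joint speeds; "joint_efforts": joint torques, N m; "eef_pos": TCP position; "ee_rot": TCP orientation; "wrist_force": force on the tool from outside, world axes, zero at the start; "wrist_torque": the same for the moment, N m; "grip_width": opening from 0.0 (shut) to 1.0 (fully open); "grasp_force": force on a finger pad.
Only numpy, scipy, OpenCV 4.12 (cv2) and the standard library are available. Lean on these libraries where they do the work, as an engineer would, in place of code of your own. Each camera call takes 0.05 s, during which the arm holds its last target. There are 200 camera calls.

## Working session

There is one attempt and no reset: what is moved stays moved. The work goes in short steps, Python scripts to look and compute and a shell command to move; the robot and the scene stay as the last step left them, time stands still between calls to the robot, and variables do not carry over. Pictures are saved under pics/ and viewed, at most 10 in all, crops included, and the job is handed in when it is done.

```bash
mkdir -p pics
python3 - <<'E'
from plant import get_state, eyes
import cv2,numpy as np
s=get_state(); print(s['t'],s['eef_pos'],s['ee_rot'],s['grip_width'])
for n in('scene','top'):
    r=eyes.read_camera(n); cv2.imwrite(f'pics/{n}0.png',r['pixels'][:,:,::-1]); np.savez(f'{n}0.npz',**r)
    print(n,r['camera_matrix'].round(1).tolist(),r['world_from_camera'].round(3).tolist())
E
```

```text
0.0 [0.24459586 0.57441353 0.23858527] [-3.13953073e+00 -3.53662476e-04  2.73877518e+00] 0.9986388814705754
scene [[390.5, 0.0, 323.3], [0.0, 390.5, 202.0], [0.0, 0.0, 1.0]] [[0.84, 0.405, -0.359, 0.81], [0.542, -0.615, 0.573, -0.703], [0.011, -0.676, -0.737, 0.806], [0.0, 0.0, 0.0, 1.0]]
top [[369.8, 0.0, 323.2], [0.0, 369.8, 194.9], [0.0, 0.0, 1.0]] [[-0.025, -0.994, 0.109, 0.352], [-1.0, 0.025, -0.006, -0.189], [0.004, -0.11, -0.994, 0.995], [0.0, 0.0, 0.0, 1.0]]
```

View pics/scene0.png

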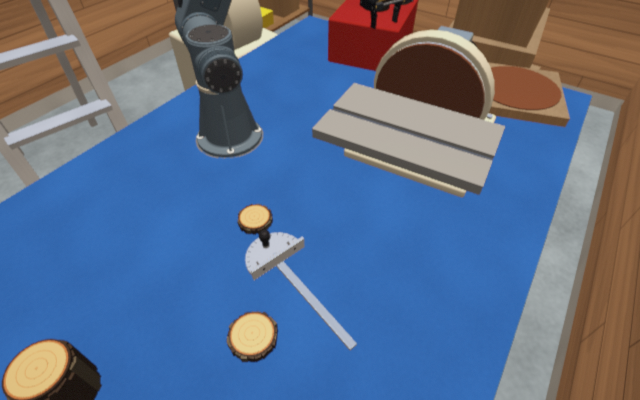

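View pics/top0.png

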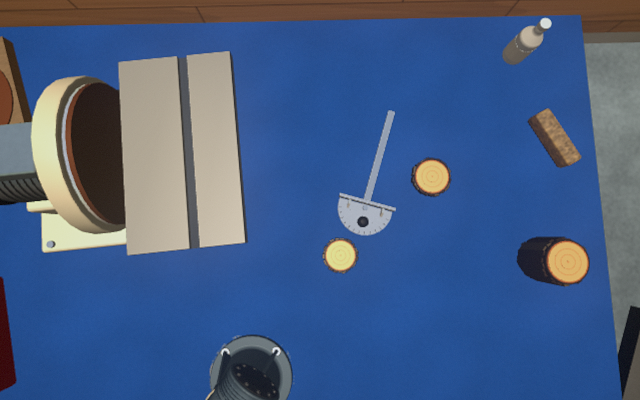

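The scene view shows the bar running from (280,262) to (352,347), with its head towards the robot. In the top view the bar goes from (368,200) to its end at (391,111), the knob is at (363,221) and the slot goes from (183,57) to (194,247).

```bash
cat > h.py <<'E'
import numpy as np,cv2
def ray(r,uv,z):
    uv=np.atleast_2d(uv).astype(float); T=r['world_from_camera']
    d=np.c_[uv,np.ones(len(uv))]@np.linalg.inv(r['camera_matrix']).T@T[:3,:3].T
    o=T[:3,3]; return o+d*((z-o[2])/d[:,2])[:,None]
def proj(r,P):
    T=np.linalg.inv(r['world_from_camera']); q=(np.atleast_2d(P)@T[:3,:3].T+T[:3,3])@r['camera_matrix'].T
    return q[:,:2]/q[:,2:]
def line(P):
    c=P.mean(0); u=np.linalg.svd(P-c,full_matrices=False)[2][0]
    return c,u
def barmask(r):
    p=r['pixels'].astype(int); return (p[:,:,0]>100)&(abs(p[:,:,0]-p[:,:,2])<45)
def bar(r,poly,z=.0095):
    m=np.zeros((400,640),np.uint8); cv2.fillPoly(m,[np.array(poly)],1)
    v,u=np.nonzero(barmask(r)&(m>0)); P=ray(r,np.c_[u,v],z)[:,:2]
    c,d=line(P); d=d*np.sign(d[0]); s=(P-c)@d
    return c,d,s.min(),s.max(),len(P)
E
python3 - <<'E'
from h import *
for n,poly in(('top',[(355,185),(380,190),(402,105),(380,100)]),('scene',[(283,282),(300,272),(365,345),(350,358)])):
    r=dict(np.load(n+'0.npz')); c,d,a,b,k=bar(r,poly)
    end=c+b*d; org=end-.28*d
    print(n,k,'end',end.round(4),'org',org.round(4),'yaw',np.arctan2(d[1],d[0]).round(4),'bal',(org+.071*d).round(4))
    # knob
    p=r['pixels'].astype(int).sum(2); x=proj(r,[*(org-.04*d),.07])[0]; print('knob exp',x.round(1))
# slot in top: darkest columns per row
r=dict(np.load('top0.npz')); g=cv2.cvtColor(r['pixels'],cv2.COLOR_RGB2GRAY).astype(float)
pts=[]
for v in range(62,244,3):
    u0=int(183+11*(v-57)/190); w=np.clip(130-g[v,u0-12:u0+14],0,None)
    if w.sum()>0: pts.append(((w*np.arange(u0-12,u0+14)).sum()/w.sum(),v))
print(g[150,175:205].astype(int).tolist())
print(g[40:70,184].astype(int).tolist(),g[235:260,194].astype(int).tolist())
print(g[40:70,170].astype(int).tolist(),g[235:260,180].astype(int).tolist())
pts=np.array(pts);print(len(pts),pts[::12].round(1).tolist())
p=r['pixels'];print(p[150,170],p[150,188],p[150,190])
r=dict(np.load('scene0.npz'));g=cv2.cvtColor(r['pixels'],cv2.COLOR_RGB2GRAY);print(g[105:135,420].tolist())
E
python3 -c "
import cv2
a=cv2.imread('pics/scene0.png')[75:200,305:515];b=cv2.imread('pics/top0.png')[100:240,300:420]
a=cv2.resize(a,None,fx=3,fy=3,interpolation=2);cv2.imwrite('pics/c1.png',a)"
```

```text
top 555 end [ 0.6887 -0.3883] org [ 0.422  -0.3028] yaw -0.3103 bal [ 0.4897 -0.3245]
knob exp [362.3 221.8]
scene 833 end [ 0.693 -0.391] org [ 0.4262 -0.306 ] yaw -0.3083 bal [ 0.4939 -0.3276]
knob exp [263.7 233.7]
[175, 175, 178, 178, 177, 178, 180, 168, 90, 67, 85, 90, 90, 88, 89, 88, 88, 101, 149, 183, 179, 179, 179, 179, 179, 180, 177, 179, 179, 179]
[78, 78, 77, 80, 79, 79, 76, 78, 79, 82, 81, 81, 81, 79, 80, 81, 82, 81, 79, 81, 83, 80, 81, 82, 82, 82, 81, 83, 82, 82] [87, 87, 85, 84, 85, 85, 85, 85, 84, 87, 84, 84, 84, 86, 85, 86, 82, 86, 85, 85, 84, 84, 84, 83, 82]
[78, 78, 78, 74, 78, 79, 77, 79, 78, 79, 78, 78, 79, 80, 80, 77, 92, 144, 163, 161, 160, 161, 160, 162, 161, 161, 161, 162, 162, 161] [187, 186, 186, 184, 186, 187, 187, 187, 186, 187, 189, 187, 185, 194, 138, 79, 86, 87, 87, 86, 85, 86, 85, 85, 85]
61 [[181.4, 62.0], [183.8, 98.0], [186.0, 134.0], [188.5, 170.0], [190.9, 206.0], [193.4, 242.0]]
[183 172 154] [87 88 92] [86 88 92]
[174, 174, 175, 175, 175, 175, 175, 175, 175, 176, 175, 175, 175, 175, 175, 175, 175, 175, 175, 176, 175, 176, 175, 175, 175, 175, 172, 144, 92, 78]
```

View pics/c1.png

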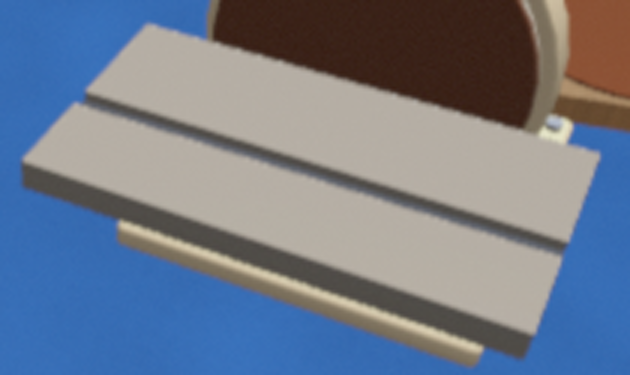

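The crop shows the slot cleanly, running from (85,95) to (567,248) in it, which is about scene (333,107) to (494,158). Next I measure its edges in both views.

```bash
cat >> h.py <<'E'
def slot(r,a,b,th,half=9):
    """sub-pixel edges of the dark strip scanned across segment a-b; centre line on z=.19"""
    g=cv2.cvtColor(r['pixels'],cv2.COLOR_RGB2GRAY).astype(np.float32); a,b=np.array(a,float),np.array(b,float)
    d=(b-a)/np.linalg.norm(b-a); n=np.array([-d[1],d[0]]); t=np.arange(-half,half+.01,.1); E=[[],[]]
    for f in np.linspace(.06,.94,40):
        q=(a+f*(b-a)+t[:,None]*n).astype(np.float32)
        i=np.nonzero(cv2.remap(g,q[:,:1],q[:,1:],1)[:,0]<th)[0]
        if len(i)>5 and i[0]>0 and i[-1]<len(t)-1: E[0].append(q[i[0]]);E[1].append(q[i[-1]])
    L=[line(ray(r,np.array(e),.19)[:,:2]) for e in E]
    return L,len(E[0])
E
python3 - <<'E'
from h import *
for n,a,b,th in(('top',(182,57),(194,247),130),('scene',(333,107),(494,158),140)):
    r=dict(np.load(n+'0.npz')); L,k=slot(r,a,b,th)
    (c0,u0),(c1,u1)=L; u0=u0*np.sign(u0[0]);u1=u1*np.sign(u1[0]);u=(u0+u1)/2;nn=np.array([-u[1],u[0]])
    print(n,k,'yaw',np.arctan2(u0[1],u0[0]).round(4),np.arctan2(u1[1],u1[0]).round(4),'width',((c1-c0)@nn).round(4),'c',((c0+c1)/2).round(4))
    m=(c0+c1)/2; E=ray(r,[a,b],.19)[:,:2]; s=(E-m)@u; print('ends',s.round(4),'mid',(m+u*s.mean()).round(4))
r=dict(np.load('top0.npz'))
# table corners from mask
p=r['pixels'].astype(int);m=((p[:,:,0]>130)&(p[:,:,0]-p[:,:,2]<60)&(p[:,:,0]-p[:,:,2]>5)).astype(np.uint8);m[:,:118]=0;m[:,260:]=0
m=cv2.morphologyEx(m,cv2.MORPH_CLOSE,np.ones((17,17)));c=max(cv2.findContours(m,0,2)[0],key=cv2.contourArea)
q=cv2.approxPolyDP(c,8,True)[:,0];print(q.tolist(),ray(r,q,.19)[:,:2].round(4).tolist())
E
```

```text
top 40 yaw 0.0784 0.0807 width 0.022 c [0.5454 0.1037]
ends [ 0.2202 -0.2113] mid [0.5498 0.1041]
scene 40 yaw 0.08 0.0791 width -0.0207 c [0.568  0.1071]
ends [-0.2294  0.2074] mid [0.557  0.1062]
[[228, 51], [119, 62], [118, 244], [128, 254], [244, 242]] [[0.7769, 0.0151], [0.7564, 0.2627], [0.3454, 0.2505], [0.3235, 0.2283], [0.3427, -0.0206]]
```

```bash
cat >> h.py <<'E'
from scipy.spatial.transform import Rotation as Ro
def togo(xyz,yaw):
    from plant import get_state
    s=get_state(); R=Ro.from_euler('xyz',s['ee_rot']).as_matrix()
    dy=(yaw-s['ee_rot'][2]+np.pi)%(2*np.pi)-np.pi
    print('t',round(s['t'],2),'tcp',s['eef_pos'].round(4),'rot',s['ee_rot'].round(4),'F',s['wrist_force'].round(1),'grip',round(s['grip_width'],3),round(s['grasp_force'],1))
    print('to go',(R.T@(np.array(xyz)-s['eef_pos'])).round(4),'turn',round(-dy,4))
E
python3 - <<'E'
from h import *
togo([.245,.574,.46],2.832);togo([.42,.15,.46],2.832);togo([.492,-.326,.46],2.832)
r=dict(np.load('top0.npz'));print(ray(r,[[432,177]],.024),ray(r,[[340,255]],.022))
E
python3 -m pendant '{"fingers":[0,0,0,0,0,0],"translation":[[0,0,-0.05],[0,0,-0.1],[0,0,-0.15],[0,0,-0.2],[0,0,-0.22],[0,0,-0.22]],"turn":[-0.03,-0.06,-0.09,-0.09,-0.09,-0.09]}'
python3 -c "
from h import *
togo([.42,.15,.46],2.832);togo([.492,-.326,.46],2.832)"
```

```text
t 0.1 tcp [0.2446 0.5744 0.2387] rot [-3.1396e+00 -4.0000e-04  2.7388e+00] F [-0.  -0.1 -0. ] grip 1.001 0.0
to go [-0.0004 -0.0007 -0.2213] turn -0.0932
t 0.1 tcp [0.2446 0.5744 0.2387] rot [-3.1396e+00 -4.0000e-04  2.7388e+00] F [-0.  -0.1 -0. ] grip 1.001 0.0
to go [-0.3276 -0.3221 -0.2208] turn -0.0932
t 0.1 tcp [0.2446 0.5744 0.2387] rot [-3.1396e+00 -4.0000e-04  2.7388e+00] F [-0.  -0.1 -0. ] grip 1.001 0.0
to go [-0.5805 -0.7318 -0.2201] turn -0.0932
[[ 0.49961726 -0.48545054  0.024     ]] [[ 0.30091371 -0.23479917  0.022     ]]
t: 0.7
eef_pos: [0.2455, 0.576, 0.4639]
ee_rot: [3.133, 0.002, 2.829]
wrist_force: [0.1, -0.1, -0.5]
grip_width: 0.998
grasp_force: 0.0
t 0.7 tcp [0.2455 0.576  0.4639] rot [3.1333e+00 2.3000e-03 2.8289e+00] F [ 0.1 -0.1 -0.5] grip 0.998 0.0
to go [-0.297  -0.3517  0.0016] turn -0.0031
t 0.7 tcp [0.2455 0.576  0.4639] rot [3.1333e+00 2.3000e-03 2.8289e+00] F [ 0.1 -0.1 -0.5] grip 0.998 0.0
to go [-0.512  -0.7824 -0.0015] turn -0.0031
```

```bash
python3 -m pendant '{"fingers":[0,0,0,0,0,0,0,0,0,0],"translation":[[-0.03,-0.035,0],[-0.06,-0.07,0],[-0.09,-0.105,0],[-0.12,-0.14,0],[-0.15,-0.175,0],[-0.18,-0.21,0],[-0.21,-0.245,0],[-0.24,-0.28,0],[-0.27,-0.315,0],[-0.297,-0.352,0]],"turn":[0,0,0,0,0,0,0,0,0,0]}'
python3 -c "
from h import *
togo([.492,-.326,.46],2.832)"
```

```text
t: 1.7
eef_pos: [0.4188, 0.1468, 0.4571]
ee_rot: [-3.14, -0.004, 2.829]
wrist_force: [0.2, 0.2, 0.1]
grip_width: 1.002
grasp_force: 0.0
t 1.7 tcp [0.4188 0.1468 0.4571] rot [-3.14   -0.004   2.8288] F [0.2 0.2 0.1] grip 1.002 0.0
to go [-0.2151 -0.4274 -0.0031] turn -0.0032
```

```bash
python3 -m pendant '{"fingers":[0,0,0,0,0,0,0,0,0,0],"translation":[[-0.022,-0.043,0],[-0.044,-0.086,0],[-0.066,-0.13,0],[-0.088,-0.172,0],[-0.11,-0.215,0],[-0.132,-0.26,0],[-0.154,-0.302,0],[-0.176,-0.345,0],[-0.198,-0.388,0],[-0.215,-0.427,0]],"turn":[0,0,0,0,0,0,0,0,0,0]}'
python3 -m pendant '{"fingers":[0,0,0,0,0,0,0,0,0,0],"translation":[[0,0,0.04],[0,0,0.08],[0,0,0.12],[0,0,0.16],[0,0,0.2],[0,0,0.24],[0,0,0.28],[0,0,0.32],[0,0,0.33],[0,0,0.33]],"turn":[0,0,0,0,0,0,0,0,0,0]}'
python3 - <<'E'
from h import *
from plant import eyes
for n in('scene','top'):
    r=eyes.read_camera(n); np.savez(f'{n}1.npz',**r); cv2.imwrite(f'pics/{n}1.png',r['pixels'][:,:,::-1])
togo([.492,-.326,.10],2.832)
a=[cv2.imread(f'pics/{n}1.png') for n in('scene','top')]
cv2.imwrite('pics/c2.png',np.hstack([cv2.resize(a[0][190:360,210:370],None,fx=2.4,fy=2.4),cv2.resize(a[1][90:260,300:460],None,fx=2.4,fy=2.4)]))
E
```

```text
t: 2.7
eef_pos: [0.4918, -0.3257, 0.4563]
ee_rot: [3.139, -0.005, 2.828]
wrist_force: [0.6, -0.1, -0.0]
grip_width: 0.998
grasp_force: 0.0
t: 3.7
eef_pos: [0.4905, -0.322, 0.1267]
ee_rot: [3.138, -0.006, 2.829]
wrist_force: [-0.2, -0.4, -0.4]
grip_width: 1.0
grasp_force: 0.0
t 3.8 tcp [ 0.4928 -0.3242  0.1302] rot [-3.1410e+00  1.0000e-03  2.8289e+00] F [0.4 0.1 0.3] grip 0.998 0.0
to go [ 0.0002 -0.002   0.0302] turn -0.0031
```

View pics/c2.png

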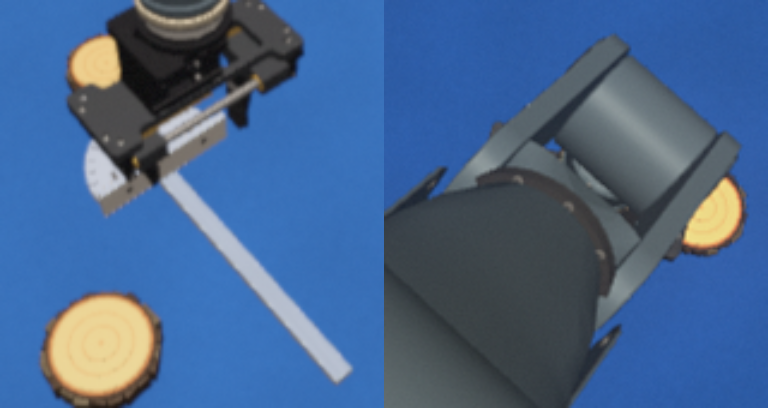

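The crop shows the open fingers straddling the bar just ahead of the head's face, square to the bar, with slice_a well clear. I go down slowly from here.

```bash
python3 -m pendant '{"fingers":[0,0,0,0,0,0,0],"translation":[[0,-0.001,0.03],[0,-0.002,0.06],[0,-0.002,0.08],[0,-0.002,0.095],[0,-0.002,0.1],[0,-0.002,0.1],[0,-0.002,0.1]],"turn":[0,0,0,0,0,0,0]}'
python3 -m pendant '{"fingers":[0,0],"translation":[[0,0,0],[0,0,0]],"turn":[0,0]}'
python3 -c "
from h import *
togo([.492,-.326,.019],2.832)"
```

```text
t: 4.5
eef_pos: [0.4926, -0.3264, 0.0308]
ee_rot: [-3.14, 0.002, 2.829]
wrist_force: [-0.1, -0.5, -0.2]
grip_width: 1.004
grasp_force: 0.0
t: 4.7
eef_pos: [0.4922, -0.3261, 0.0305]
ee_rot: [-3.141, 0.002, 2.829]
wrist_force: [0.4, 0.5, -0.2]
grip_width: 1.0
grasp_force: 0.0
t 4.7 tcp [ 0.4922 -0.3261  0.0305] rot [-3.1408e+00  1.6000e-03  2.8288e+00] F [ 0.4  0.5 -0.2] grip 1.0 0.0
to go [0.0003 0.     0.0115] turn -0.0032
```

```bash
python3 -m pendant '{"fingers":[0,0,0,0.5,0.7,0.8,0.9,1,1,1],"translation":[[0,0,0.006],[0,0,0.0115],[0,0,0.0115],[0,0,0.0115],[0,0,0.0115],[0,0,0.0115],[0,0,0.0115],[0,0,0.0115],[0,0,0.0115],[0,0,0.0115]],"turn":[0,0,0,0,0,0,0,0,0,0]}' 10
python3 -m pendant '{"fingers":[1,1,1,1,1,1,1,1],"translation":[[0,0,0],[0,0,0],[0,0,0],[0,0,0],[0,0,0],[0,0,0],[0,0,0],[0,0,0]],"turn":[0,0,0,0,0,0,0,0]}' 50
```

```text
t: 5.7
eef_pos: [0.4918, -0.3257, 0.0181]
ee_rot: [3.142, -0.0, 2.829]
wrist_force: [-0.3, -0.3, -0.1]
grip_width: 0.448
grasp_force: 0.0
t: 6.5
eef_pos: [0.4918, -0.3257, 0.0181]
ee_rot: [-3.142, -0.0, 2.829]
wrist_force: [-0.2, 0.7, 0.7]
grip_width: 0.208
grasp_force: 50.0
```

Gripped at about bar width. A small lift next, then a look.

```bash
python3 -m pendant '{"fingers":[1,1,1,1,1,1,1,1,1,1],"translation":[[0,0,-0.005],[0,0,-0.012],[0,0,-0.02],[0,0,-0.03],[0,0,-0.04],[0,0,-0.05],[0,0,-0.06],[0,0,-0.06],[0,0,-0.06],[0,0,-0.06]],"turn":[0,0,0,0,0,0,0,0,0,0]}' 60
python3 - <<'E'
from h import *
from plant import eyes,get_state
r=eyes.read_camera('scene'); np.savez('scene2.npz',**r); cv2.imwrite('pics/c3.png',cv2.resize(r['pixels'][170:360,210:370,::-1],None,fx=3,fy=3))
s=get_state(); print(s['wrist_force'],s['wrist_torque'],s['eef_pos'],s['grasp_force'])
E
```

```text
t: 7.5
eef_pos: [0.4914, -0.3254, 0.0777]
ee_rot: [3.141, -0.001, 2.829]
wrist_force: [0.3, 0.2, -7.2]
grip_width: 0.207
grasp_force: 60.0
[-0.57355402  0.27260114 -7.40408732] [ 0.04323681 -0.04727538  0.00328542] [ 0.49134918 -0.325298    0.07752599] 59.99350547790527
```

View pics/c3.png

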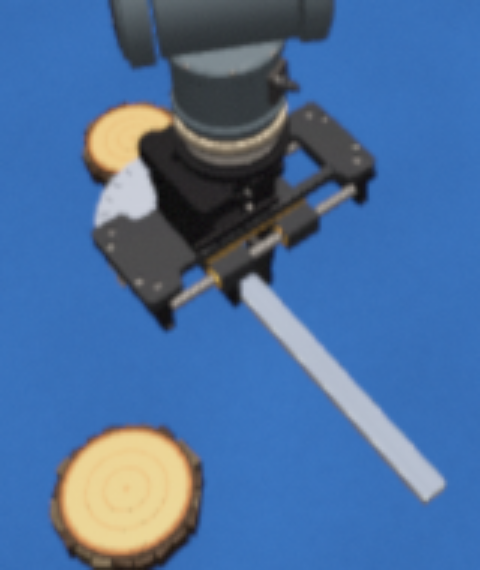

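The crop shows the bar hanging clear, apparently level, with its end at about scene (353,335). I check that end and work out the carry.

Run:
```python
from h import *
r=dict(np.load('scene2.npz'))
for z in(.0595+.0095,):
    c,d,a,b,k=bar(r,[(296,268),(306,262),(368,335),(350,345)],z); print(k,(c+b*d).round(4),np.arctan2(d[1],d[0]).round(4),'grasp x', .28-np.linalg.norm(c+b*d-[.4914,-.3254]))
y=.0795
u=np.array([np.cos(y),np.sin(y)]);g=np.array([.552,.1050])-.044*u;print(g)
togo([.4914,-.3254,.36],2.832);togo([*g,.36],2.829+.309+.0795)
```

```text
731 [ 0.6923 -0.3922] -0.336 grasp x 0.06826870457137757
[0.50813897 0.10150568]
t 7.55 tcp [ 0.4913 -0.3253  0.0775] rot [ 3.1410e+00 -1.3000e-03  2.8287e+00] F [-0.6  0.3 -7.4] grip 0.207 60.0
to go [ 3.000e-04  1.000e-04 -2.825e-01] turn -0.0033
t 7.55 tcp [ 0.4913 -0.3253  0.0775] rot [ 3.1410e+00 -1.3000e-03  2.8287e+00] F [-0.6  0.3 -7.4] grip 0.207 60.0
to go [ 0.1158  0.4114 -0.2821] turn -0.3888
```

```bash
python3 -m pendant '{"fingers":[1,1,1,1,1,1,1,1,1,1],"translation":[[0,0,-0.01],[0,0,-0.03],[0,0,-0.055],[0,0,-0.085],[0,0,-0.115],[0,0,-0.145],[0,0,-0.175],[0,0,-0.2],[0,0,-0.215],[0,0,-0.22]],"turn":[0,0,0,0,0,0,0,0,0,0]}'
python3 -m pendant '{"fingers":[1,1,1,1,1,1,1,1,1,1],"translation":[[0.003,0.01,0],[0.009,0.03,0],[0.016,0.055,0],[0.023,0.08,0],[0.03,0.105,0],[0.037,0.13,0],[0.044,0.155,0],[0.051,0.18,0],[0.055,0.195,0],[0.057,0.2,0]],"turn":[-0.01,-0.03,-0.05,-0.08,-0.11,-0.14,-0.17,-0.2,-0.22,-0.22]}'
python3 -c "
from h import *
togo([.508,.1015,.298],2.829+.309+.0795)"
```

```text
t: 8.55
eef_pos: [0.4921, -0.3259, 0.3004]
ee_rot: [-3.14, 0.003, 2.829]
wrist_force: [0.4, -1.1, -7.5]
grip_width: 0.206
grasp_force: 60.0
t: 9.55
eef_pos: [0.4979, -0.1149, 0.2971]
ee_rot: [3.14, -0.003, 3.052]
wrist_force: [-0.1, 0.2, -7.2]
grip_width: 0.208
grasp_force: 60.0
t 9.55 tcp [ 0.4979 -0.1149  0.2971] rot [ 3.1401e+00 -2.8000e-03  3.0520e+00] F [-0.1  0.2 -7.2] grip 0.208 60.0
to go [ 0.0093  0.2165 -0.0005] turn -0.1655
```

```bash
python3 -m pendant '{"fingers":[1,1,1,1,1,1,1,1,1,1],"translation":[[0,0.01,0],[0.001,0.03,0],[0.002,0.055,0],[0.003,0.085,0],[0.004,0.115,0],[0.006,0.145,0],[0.007,0.175,0],[0.008,0.2,0],[0.009,0.212,0],[0.009,0.216,0]],"turn":[-0.01,-0.03,-0.05,-0.07,-0.09,-0.11,-0.13,-0.15,-0.16,-0.165]}'
python3 -m pendant '{"fingers":[1,1,1],"translation":[[0,0,0],[0,0,0],[0,0,0]],"turn":[0,0,0]}'
python3 - <<'E'
from h import *
from plant import eyes
for n in('scene','top'):
    r=eyes.read_camera(n); np.savez(f'{n}3.npz',**r); cv2.imwrite(f'pics/{n}3.png',r['pixels'][:,:,::-1])
togo([.508,.1015,.238],2.829+.309+.0795)
a=[cv2.imread(f'pics/{n}3.png') for n in('scene','top')]
cv2.imwrite('pics/c4.png',np.hstack([cv2.resize(a[0][20:220,300:520],None,fx=1.8,fy=1.8),cv2.resize(a[1][40:240,90:310],None,fx=1.8,fy=1.8)]))
E
```

```text
t: 10.55
eef_pos: [0.5101, 0.0987, 0.2979]
ee_rot: [-3.141, -0.0, -3.068]
wrist_force: [0.6, -0.4, -7.4]
grip_width: 0.206
grasp_force: 60.0
t: 10.85
eef_pos: [0.5103, 0.0969, 0.298]
ee_rot: [-3.141, -0.0, -3.071]
wrist_force: [-0.6, -0.3, -8.1]
grip_width: 0.203
grasp_force: 60.0
t 10.95 tcp [0.5103 0.0972 0.2981] rot [-3.1413 -0.     -3.0708] F [ 0.1 -0.2 -6.9] grip 0.209 60.0
to go [0.0019 0.0045 0.0601] turn -0.0051
```

View pics/c4.png

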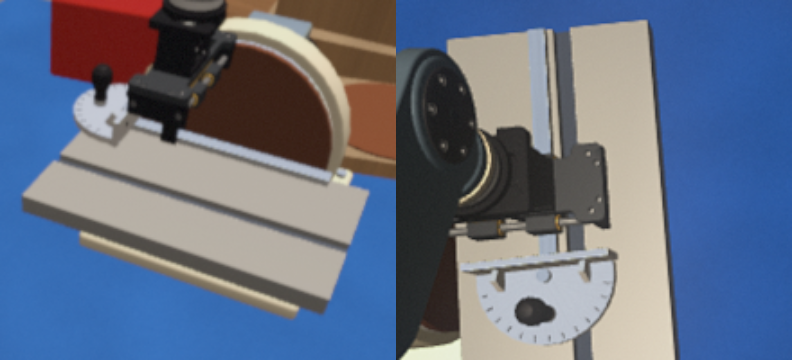

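The gauge is above the table with its head at the robot's end. In the top view the bar's far end is near (169,57), and the sideways offset from the slot is parallax. I lower it and measure.

```bash
python3 -m pendant '{"fingers":[1,1,1,1,1,1,1,1],"translation":[[0,0.002,0.005],[0.001,0.003,0.015],[0.002,0.0045,0.03],[0.002,0.0045,0.045],[0.002,0.0045,0.055],[0.002,0.0045,0.06],[0.002,0.0045,0.06],[0.002,0.0045,0.06]],"turn":[-0.005,-0.005,-0.005,-0.005,-0.005,-0.005,-0.005,-0.005]}'
python3 -m pendant '{"fingers":[1,1,1],"translation":[[0,0,0],[0,0,0],[0,0,0]],"turn":[0,0,0]}'
python3 - <<'E'
from h import *
from plant import eyes
for n in('scene','top'):
    r=eyes.read_camera(n); np.savez(f'{n}4.npz',**r); cv2.imwrite(f'pics/{n}4.png',r['pixels'][:,:,::-1])
togo([.508,.1015,.238],2.829+.309+.0795)
a=[cv2.imread(f'pics/{n}4.png') for n in('scene','top')]
cv2.imwrite('pics/c5.png',np.hstack([cv2.resize(a[0][60:180,320:520],None,fx=2,fy=3),cv2.resize(a[1][40:160,130:230],None,fx=3,fy=3)]))
E
```

```text
t: 11.75
eef_pos: [0.5083, 0.1024, 0.2384]
ee_rot: [-3.141, 0.001, -3.064]
wrist_force: [0.2, 0.3, -6.3]
grip_width: 0.204
grasp_force: 60.0
t: 12.05
eef_pos: [0.5081, 0.1024, 0.2385]
ee_rot: [-3.142, 0.001, -3.064]
wrist_force: [0.0, 0.5, -7.5]
grip_width: 0.21
grasp_force: 60.0
t 12.15 tcp [0.5079 0.1024 0.2383] rot [-3.1415e+00  6.0000e-04 -3.0644e+00] F [ 1.1 -0.4 -8. ] grip 0.209 60.0
to go [ 0.     -0.0009  0.0003] turn 0.0013
```

View pics/c5.png

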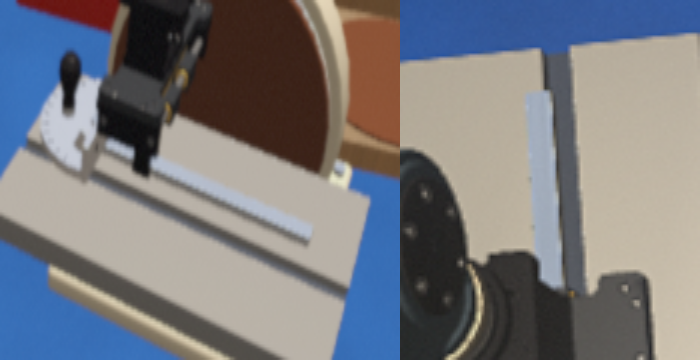

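The crop shows the bar above the slot, with its end at about top (179,70) and scene (475,139). Next I compare the bar with the slot in each view.

Run:
```python
from h import *
Z=.2383-.018+.0095
S={'top':((.5498,.1041),.0796),'scene':((.557,.1062),.0796)}
polys={'top':[(168,66),(188,66),(190,132),(172,132)],'scene':[(400,112),(412,108),(482,132),(478,146),(470,146)]}
for n in S:
    r=dict(np.load(n+'4.npz'));p=r['pixels'].astype(int)
    m=np.zeros((400,640),np.uint8);cv2.fillPoly(m,[np.array(polys[n])],1)
    k=(m>0)&(p[:,:,2]-p[:,:,0]>3)&(p.sum(2)>430)
    v,u=np.nonzero(k);P=ray(r,np.c_[u,v],Z)[:,:2];c,d=line(P);d=d*np.sign(d[0]);s=(P-c)@d
    end=c+s.max()*d;o,y=S[n];e=np.array([np.cos(y),np.sin(y)]);nn=np.array([-e[1],e[0]])
    yaw=np.arctan2(d[1],d[0]); g=.28-np.linalg.norm(end-[.508,.1024]); mid=end-.165*d
    print(n,len(u),'end',end.round(4),'yaw',yaw.round(4),'yaw err',(yaw-y).round(4),'mid offset y',((mid-o)@nn).round(4),'x',((mid-o)@e).round(4),'grasp x',g.round(4),'width',np.ptp((P-c)@np.array([-d[1],d[0]])).round(4))
```

```text
top 517 end [0.715  0.1185] yaw 0.0873 yaw err 0.0077 mid offset y -0.0 x 0.0009 grasp x 0.0723 width 0.0185
scene 338 end [0.7179 0.1191] yaw 0.0534 yaw err -0.0262 mid offset y 0.0044 x -0.0035 grasp x 0.0694 width 0.0238
```

```bash
python3 -c "
from plant import order,get_state
print(get_state()['joint_velocities'].round(3)); print(order.sign_off())"
```

```text
[-0.001  0.002  0.001 -0.001  0.     0.   ]
the job is handed in; nothing more can be done
None
```

I handed the job in (no verdict was returned) with the gauge gripped near its balance point (measured x ≈ 69–72 mm), level and still about 3 cm above the table, in line with the slot and centred to within about 5 mm, head at the robot's end.

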